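Pop the spice canister out of its push-to-release caddy

TASK

Press the round spice canister down in the wooden push-to-release caddy until its catch lets go and it springs up, then take hold of it, lift it out and stand it upright on the folded-down steel flap shelf, in the gap between the masala dabba and the ghee pot and touching neither. Set it down rather than dropping it. Leave the two square tins down in their wells, and do not disturb the dabba, the ghee pot or the measuring cups.

Things in the scene. Friction and masses are not known exactly. Their poses are not given: they have to be found in the camera images.
- canister: round closed steel spice canister, 45 mm in diameter, 75 mm tall, 0.11 to 0.22 kg, the only round one of the three in the caddy (in any of the wells); origin at the centre of its underside, z up. Starts latched: underside 20 mm above the caddy's underside, lid 2 mm above the caddy's top, too low to grip. Stands loose on its well's spring carrier and lifts straight up out of it
- canister_lid (a point): centre of the round canister's flat lid (39 mm across, 3 mm bevel), 75 mm above its origin. Pressed here with 5 to 10 N the canister sinks; the catch lets go after about 5 mm (solid stop at 9 mm). When the press is taken away it rises by itself in about 1 s to 45 mm above the latched height (lid 47 mm above the caddy's top, 28 mm still in the well). It does not latch again
- tin_a: square steel spice tin, 44 x 44 mm, 75 mm tall, standing in a well of the caddy with its flat lid 2 mm above the caddy's top; origin at the centre of its underside, z up. To be left down
- tin_b: square steel spice tin, 44 x 44 mm, 75 mm tall, standing in a well of the caddy with its flat lid 2 mm above the caddy's top; origin at the centre of its underside, z up. To be left down
- caddy: dark wooden push-to-release block standing fixed on the counter, 110 mm (x) x 270 mm (y) x 93 mm tall, with three square wells 50 mm wide in a row at y = -80, 0 and +80 mm in its own frame; each well has its own spring catch. Origin at the centre of its underside, z up
- rack: folded-down steel flap shelf; origin on its top surface (70 mm above the counter) at the middle of the free gap, x towards the tiled upstand, y along the flap. Flat top: 75 mm either way in x, y -230 to +285 mm. Upstand: from x = +75 mm, its top 48 mm above the flap. A fixed 150 mm round wooden board stands upright at y = +255 mm. Dabba and ghee pot are near y = +135 and -135 mm, either way round
- dabba: closed round steel masala dabba on the flap shelf, 140 mm in diameter, 77 mm tall with its small knob; origin at the centre of its underside
- ghee_pot: steel ghee pot with ribbed screw lid on the flap shelf, 90 mm in diameter, 92 mm tall; origin at the centre of its underside
- cup_big: larger open blue plastic measuring cup on the counter, 68 mm in diameter, 50 mm tall, with a flat handle out to 90 mm from its axis along its +y; origin at the centre of its underside
- cup_small: smaller open blue plastic measuring cup on the counter, 52 mm in diameter, 38 mm tall, with a flat handle out to 82 mm from its axis along its +y; origin at the centre of its underside
Mind the look-alikes: they are no part of the job. What is shaped like the canister but orange is not meant.

How it is judged:
On the way, in this order (a step that is already met when the one before it is completed fails the run):
1. the round canister is pressed down at least 4 mm in its well (z of canister in the frame of caddy below 0.016 m), for 0.02 s.
2. the round canister has sprung up on its carrier, upright in its well (z of canister in the frame of caddy between 0.056 and 0.072 m and angle between canister's own z axis and vertical below 0.2 rad), for 0.1 s.
3. the round canister is lifted clear out of the caddy in the fingers (z of canister in the frame of caddy above 0.093 m and contact force between the fingers and canister above 0.5 N), for 0.1 s.
At the end, for the whole second after the job is handed in: Round canister upright (0.08 rad), still, on the flap top (5 mm), axis within 60 mm of its middle in depth and 80 mm of the gap's middle along it, 2 mm clear of dabba and ghee pot; square tins down (under 15 mm risen); dabba, pot and cups within 20 mm of their starts (angle between canister's own z axis and vertical below 0.08 rad and z of canister in the frame of rack between -0.005 and 0.005 m and x of canister in the frame of rack between -0.06 and 0.06 m and y of canister in the frame of rack between -0.08 and 0.08 m and horizontal distance between canister and dabba above 0.0945 m and horizontal distance between canister and ghee_pot above 0.0695 m and linear speed of canister below 0.02 m/s and angular speed of canister below 0.2 rad/s and z of each of tin_a, tin_b in the frame of caddy below 0.035 m and distance of each of dabba, ghee_pot, cup_big, cup_small from where it was at the start of the episode below 0.02 m); the robot touches nothing.
It fails at once if the dabba, the ghee pot or a measuring cup is knocked more than 20 mm out of its place (distance of any of dabba, ghee_pot, cup_big, cup_small from where it was at the start of the episode above 0.02 m).
It fails at once if a square tin is released or lifted in its well (z of any of tin_a, tin_b in the frame of caddy above 0.035 m).
It fails at once if the canister is let go more than 15 mm above the flap shelf (dropped onto it) (contact force between the fingers and canister below 0.05 N and z of canister in the frame of rack above 0.015 m and x of canister in the frame of rack between -0.08 and 0.08 m and y of canister in the frame of rack between -0.14 and 0.14 m).
It also fails if it takes over 56 s, if anything falls off the work surface, if the arm or the gripper's body presses on something with over 40 N, if the wrist force passes 120 N, or if a joint passes its speed limit or range.

ROBOT

A 6-joint arm with a two-finger parallel gripper is mounted at the origin on the work surface. World frame = base frame: x ahead of the robot, y to its left, z up, the work surface at z = 0. Lengths are in m, angles in rad, forces in N, time in s.
With the tool pointing down it reaches from about 0.35 to 0.975 m from the base axis. Payload 4.9 kg.
Tool frame: the origin (TCP) lies midway between the tips of the shut fingers; the grasp point (between the pads) lies 19 mm behind it (manip.hold_point_z is the distance from the TCP to the grasp point, in m); z points along the fingers, y is the line along which they close (so a half turn about z gives the same grasp; the last joint's range is limited). The gripper opens to 85 mm and grips with 20 to 120 N. Pads are 22 mm wide; open, the fingers measure 114 mm over their backs; the gripper's body (76 mm by 85 mm) begins 54 mm behind the grasp point. The pads swing forward as they close: fully open they stand 13 mm farther back than shut.
Start: joints at [1.21, 0.053, 1.613, -0, 1.476, -0.119], TCP at [0.15, 0.607, 0.231] pointing down, gripper open.
Joint ranges: [-3.01, 3.01], [-1.01, 2.22], [0.06, 2.58], [-1.02, 4.17], [0.09, 2.62], [-3.14, 3.14]. Speed limits (rad/s): [2.57, 2.57, 3.14, 3.14, 3.14, 3.14].

INTERFACE

Orientations are given as a unit quaternion [w, x, y, z].
In Python, from plant import manip gives the robot as it stands. The module is installed in compiled form; this text tells all that it offers.
- The arm moves only by the shell command python3 -m jog 'ROWS' [OPENING]. ROWS is JSON, one flat list of numbers, 6 for each row, row after row: the shift along the tool's x, y, z in units of 0.1 m (1.0 is 0.1 m), then the turn, a rotation vector about the tool's x, y, z in units of 180 degrees (1.0 is 180 degrees). A call has 1 to 8 rows; each row is the pose to reach, as a shift and turn from the pose commanded when the call began, along the tool's axes at that moment, turning the shorter way round; what a row does not reach only later rows make up. A row lasts 1/8 s, in which the tool goes at most 62.5 mm and 10.7 degrees, less where a joint would pass 70% of its speed; a pose out of reach is approached as far as the arm can. A call with a number of a shift or a turn outside -1 to 1 is refused whole. A call with a gripper value outside its range is refused whole. OPENING is the finger opening in mm, from 0 to 85.4, set as the call begins (- or left out, the last holds). The fingers move at their own pace and stop on an object; the grip force is fixed at half the most. Time passes only in rows, so rows that repeat a pose let the fingers close. It gives the time, the measured TCP pose, the force, the opening and the grip force at its end, in the units of the state.
- manip.state(): the state, without advancing time (a new reading comes with each control period).
- manip.grab_frame(name): name is "scene" or "top" or "wrist"; returns a dict with "img" (480x640x3 uint8, blue, green, red), "z_map" (480x640 float32, m along the optical axis (not along the pixel's ray), 0 where there is no reading), "fx", "fy", "cx", "cy" (pixels), "xyz" and "attitude" of the camera in the world; the wrist camera has in their place "T_tool_cam" (4x4, takes a point from camera to tool coordinates, whose origin is the TCP and whose axes are the flange's). Camera axes: x right, y up, looking along -z (the intrinsics and any distortion apply to the point x, -y, -z); pixel columns grow to the right and rows downward; lengths in m; the calibration is good to about 2 mm. A picture is of the moment at which its call begins: read the wrist's pose just before it.
- manip.job_done(): hands the job in; it is judged then, once.
The state is a dict: "time": time; "joint_pos": joint angles; "joint_vel": joint speeds; "joint_efforts": joint torques, N m; "tool_pos": TCP position; "tool_rot": TCP orientation; "contact_force": force on the tool from outside, world axes, zero at the start; "ft_torque": the same for the moment, N m; "gripper_width": opening from 0.0 (shut) to 1.0 (fully open); "grasp_force": force on a finger pad.
Only numpy, scipy, OpenCV 4.12 (cv2) and the standard library are available. Lean on these libraries where they do the work, as an engineer would, in place of code of your own. Each camera call takes 0.05 s, during which the arm holds its last target. There are 200 camera calls.

## Working session

There is one attempt and no reset: what is moved stays moved. The work goes in short steps, Python scripts to look and compute and a shell command to move; the robot and the scene stay as the last step left them, time stands still between calls to the robot, and variables do not carry over. Pictures are saved under pics/ and viewed, at most 10 in all, crops included, and the job is handed in when it is done.

```bash
mkdir -p pics; cat > h.py <<'E'
import numpy as np, cv2
from scipy.spatial.transform import Rotation as R
from plant import manip
def q(a): return R.from_quat(np.r_[a[1:],a[0]])
def cloud(f):
    T=q(f["attitude"]).as_matrix(); z=f["z_map"]
    v,u=np.mgrid[:480,:640]
    P=np.stack([(u-f["cx"])/f["fx"]*z,-(v-f["cy"])/f["fy"]*z,-z],-1)
    return P@T.T+np.array(f["xyz"])
E
python3 - <<'E'
from h import *
s=manip.state(); print({k:np.round(v,3) for k,v in s.items()})
for n in("scene","top"):
    f=manip.grab_frame(n); cv2.imwrite(f"pics/{n}0.png",f["img"]); np.savez(f"{n}0.npz",**f)
    print(n,f.keys(),f["xyz"],f["attitude"],f["fx"],f["cx"],f["cy"],(f["z_map"]>0).mean())
E
```

```text
{'time': np.float64(0.0), 'joint_pos': array([ 1.21 ,  0.053,  1.614, -0.   ,  1.476, -0.119]), 'joint_vel': array([ 0.   , -0.001,  0.002, -0.001,  0.002, -0.   ]), 'joint_efforts': array([ 0.0000e+00, -3.9368e+01, -3.7018e+01, -0.0000e+00,  7.0000e-03,
        0.0000e+00]), 'tool_pos': array([0.149, 0.606, 0.23 ]), 'tool_rot': array([-0.   ,  0.121,  0.993, -0.001]), 'contact_force': array([-0.086,  0.895, -0.245]), 'ft_torque': array([ 0.004, -0.022, -0.044]), 'grasp_force': np.float64(0.0), 'gripper_width': np.float64(0.996)}
scene dict_keys(['img', 'z_map', 'fx', 'fy', 'cx', 'cy', 'xyz', 'attitude']) [ 1.0948518  -0.60780347  0.8726567 ] [0.84475838 0.37374454 0.15794601 0.34892888] 624.1988138203329 327.66576723379717 242.03629442306843 0.9960904947916667
top dict_keys(['img', 'z_map', 'fx', 'fy', 'cx', 'cy', 'xyz', 'attitude']) [ 0.30055522 -0.01529166  1.2662055 ] [ 0.71142394  0.05968313 -0.04739376 -0.69861845] 506.1836103943338 314.6504429626838 246.95947568527174 0.9959765625
```

View pics/scene0.png

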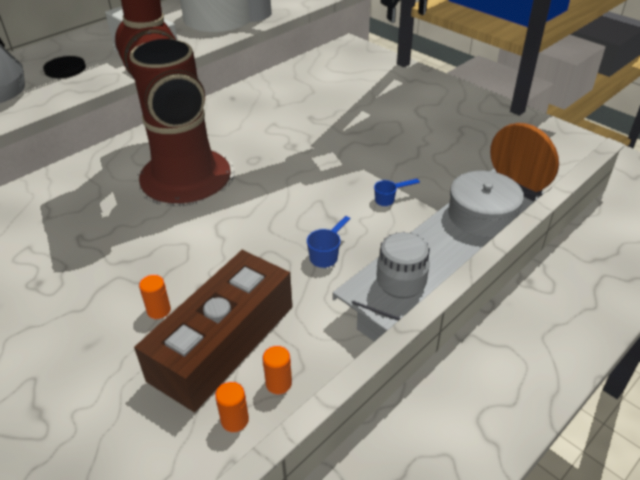

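View pics/top0.png

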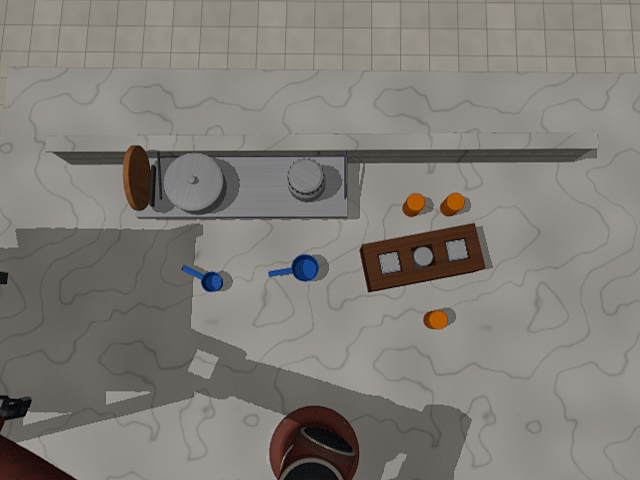

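The views show the round canister in the caddy's middle well at about (424,257) in top and (217,309) in scene. On the flap, the dabba is at (194,182) and the pot at (306,178), with the gap around (253,186).

```bash
cat >> h.py <<'E'
def ray(f,u,v,h):
    d=q(f["attitude"]).as_matrix()@np.array([(u-f["cx"])/f["fx"],-(v-f["cy"])/f["fy"],-1.]); o=np.array(f["xyz"])
    return o+d*(h-o[2])/d[2]
E
python3 - <<'E'
from h import *
for n,box,seeds in(("top",(355,220,495,295),0),("scene",(130,245,295,410),0)):
    f=dict(np.load(n+"0.npz")); im=f["img"]; hsv=cv2.cvtColor(im,cv2.COLOR_BGR2HSV)
    P=cloud(f)
    # lids: low saturation blobs inside caddy hull
    x0,y0,x1,y1=box
    wood=((hsv[...,1]>100)&(hsv[...,0]<12)&(hsv[...,2]<130)).astype(np.uint8)
    w=np.zeros_like(wood); w[y0:y1,x0:x1]=wood[y0:y1,x0:x1]
    c=max(cv2.findContours(w,0,2)[0],key=cv2.contourArea)
    m=np.zeros_like(w); cv2.drawContours(m,[c],-1,1,-1); m=cv2.erode(m,np.ones((3,3)))
    l=m&(hsv[...,1]<70)&(hsv[...,2]>110)
    k,_,st,ce=cv2.connectedComponentsWithStats(l.astype(np.uint8))
    for i in range(1,k):
        if st[i,4]>60: print(n,"lid",ce[i].round(1),st[i],ray(f,*ce[i],.095).round(4))
    if n=="top":
        t=cv2.minAreaRect(c); print("caddy rect",t,[ray(f,*p,.093).round(3) for p in cv2.boxPoints(t)])
    print("lid depth z",[P[int(y),int(x)].round(4) for x,y in ce[1:]])
f=dict(np.load("top0.npz")); P=cloud(f)
z=P[...,2]
for nm,(x0,y0,x1,y1),lo,hi in(("dabba",(155,140,235,225),.12,.2),("pot",(280,145,335,210),.14,.18),("flap",(225,150,285,222),.06,.08),("flapall",(135,140,350,225),.06,.08)):
    m=np.zeros(z.shape,np.uint8); m[y0:y1,x0:x1]=((z>lo)&(z<hi))[y0:y1,x0:x1]
    c=max(cv2.findContours(m,0,2)[0],key=cv2.contourArea); p=P[m>0]
    print(nm,cv2.minEnclosingCircle(c),p.mean(0).round(4),p.min(0).round(4),p.max(0).round(4),cv2.minAreaRect(p[:,:2].astype(np.float32)))
E
```

```text
top lid [456.5 249.3] [446 239  21  21 310] [ 0.4795 -0.3235  0.095 ]
top lid [422.8 255.8] [414 248  19  17 247] [ 0.4626 -0.2452  0.095 ]
top lid [389.3 262.1] [379 252  21  21 302] [ 0.4466 -0.1674  0.095 ]
caddy rect ((421.7850341796875, 256.9864501953125), (47.59832763671875, 119.10343933105469), 79.14358520507812) [array([ 0.486, -0.096,  0.093]), array([ 0.544, -0.371,  0.093]), array([ 0.434, -0.388,  0.093]), array([ 0.377, -0.118,  0.093])]
lid depth z [array([ 0.4798, -0.322 ,  0.0966]), array([ 0.465 , -0.244 ,  0.0918]), array([ 0.4468, -0.1666,  0.0954])]
scene lid [246.4 278.8] [230 267  33  25 468] [ 0.4498 -0.1708  0.095 ]
scene lid [216.5 307.4] [204 298  26  20 413] [ 0.4661 -0.2485  0.095 ]
scene lid [183.3 339.1] [166 325  36  29 600] [ 0.4826 -0.327   0.095 ]
lid depth z [array([ 0.4486, -0.1706,  0.0959]), array([ 0.4655, -0.2489,  0.0957]), array([ 0.4825, -0.3274,  0.0955])]
dabba ((193.0, 181.0), 30.083316802978516) [0.6283 0.2913 0.1314] [0.5558 0.2021 0.12  ] [0.7289 0.3905 0.1511] ((0.6417421698570251, 0.2952669560909271), (0.17203734815120697, 0.18854959309101105), 0.7564027905464172)
pot ((305.5728759765625, 175.36880493164062), 18.68587303161621) [0.6324 0.0298 0.1606] [ 0.5937 -0.0102  0.1406] [0.678  0.0716 0.1692] ((0.634636402130127, 0.02958136796951294), (0.08135074377059937, 0.08294873684644699), 67.29425048828125)
flap ((254.5, 184.5), 43.15679168701172) [0.6348 0.1571 0.07  ] [0.555  0.0828 0.0605] [0.7149 0.2328 0.08  ] ((0.6351091861724854, 0.15796999633312225), (0.15931107103824615, 0.14658568799495697), 1.4715381860733032)
flapall ((241.3824005126953, 190.6850128173828), 108.38043212890625) [0.6289 0.1472 0.0701] [ 0.5506 -0.0728  0.06  ] [0.7181 0.4438 0.08  ] ((0.6344736218452454, 0.18542668223381042), (0.15903379023075104, 0.519424319267273), 1.0663551092147827)
```

```bash
python3 -m jog '[-0.95,0.45,0,0,0,0.358, -0.95,0.45,0,0,0,0.358, -0.95,0.45,0,0,0,0.358, -0.95,0.45,0,0,0,0.358, -0.95,0.45,0,0,0,0.358, -0.95,0.45,0,0,0,0.358, -0.95,0.45,0,0,0,0.358]' 0
python3 -m jog '[-1,0.1,0,0,0,0,-1,0.1,0,0,0,0]'
python3 -m jog '[-1,0.1,0,0,0,0,-1,0.1,0,0,0,0]'
python3 -c "from h import *;s=manip.state();print(s['time'],s['tool_pos'],q(s['tool_rot']).as_matrix().round(3),s['joint_pos'])"
```

```text
time: 0.98
tool_pos: [0.2525, 0.6275, 0.2306]
tool_rot: [0.0, 0.63, 0.776, -0.001]
contact_force: [0.2, 0.1, 0.3]
gripper_width: -0.002
grasp_force: 0.0
time: 1.23
tool_pos: [0.2829, 0.5301, 0.2304]
tool_rot: [0.0, 0.63, 0.777, -0.001]
contact_force: [1.0, -0.2, -0.1]
gripper_width: 0.001
grasp_force: 0.0
time: 1.48
tool_pos: [0.3131, 0.4338, 0.231]
tool_rot: [0.0, 0.63, 0.776, -0.0]
contact_force: [0.5, 0.5, -0.3]
gripper_width: -0.001
grasp_force: 0.0
1.475 [0.31313809 0.43379873 0.23097214] [[-0.206  0.979 -0.   ]
 [ 0.979  0.206 -0.001]
 [-0.001 -0.    -1.   ]] [ 8.06636323e-01 -1.63281764e-01  1.82095124e+00 -4.15435176e-04
  1.48437196e+00  5.99629971e-01]
```

```bash
(python3 -m jog '[-1,0,0,0,0,0,-1,0,0,0,0,0]'
python3 -m jog '[-1,0,0,0,0,0,-1,0,0,0,0,0]'
python3 -m jog '[-1,0,0,0,0,0,-1,0,0,0,0,0]'
python3 -m jog '[-1,0,0,0,0,0,-1,0,0,0,0,0]'
python3 -m jog '[-1,0,0,0,0,0,-1,0,0,0,0,0]'
python3 -m jog '[-1,0,0,0,0,0,-1,0,0,0,0,0]'
python3 -m jog '[-0.98,0.08,0,0,0,0,-0.98,0.08,0,0,0,0,-0.98,0.08,0,0,0,0,-0.98,0.08,0,0,0,0]') | tail -6
python3 - <<'E'
from h import *
s=manip.state(); f=manip.grab_frame("wrist"); cv2.imwrite("pics/w1.png",f["img"]); np.savez("w1.npz",**f,p=s["tool_pos"],r=s["tool_rot"]); print(s["tool_pos"],f["T_tool_cam"].round(3),f["fx"],f["cx"],f["cy"])
E
```

```text
time: 3.48
tool_pos: [0.462, -0.2454, 0.2309]
tool_rot: [-0.001, 0.631, 0.776, 0.0]
contact_force: [0.1, 1.0, -0.1]
gripper_width: 0.0
grasp_force: 0.0
[ 0.46200334 -0.24536559  0.23094327] [[ 0.001  0.946  0.323  0.082]
 [ 1.    -0.001  0.001  0.   ]
 [ 0.001  0.323 -0.946 -0.142]
 [ 0.     0.     0.     1.   ]] 393.10430473874163 316.7294582202977 234.77015169040556
```

View pics/w1.png

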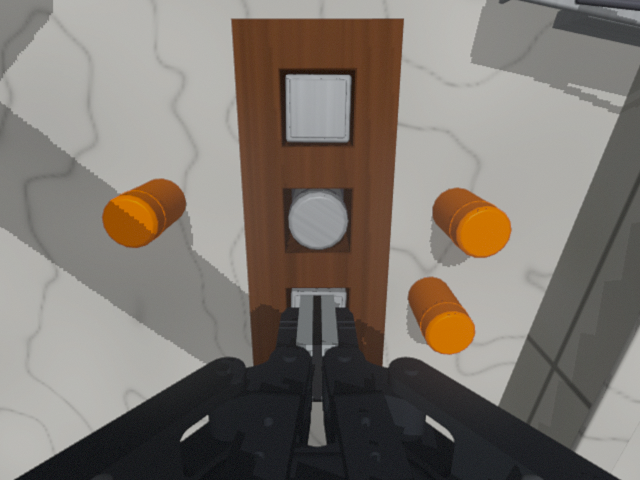

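The wrist view shows the round lid at about (318,219) in the middle well, with the tins at (318,107) and (318,298) partly hidden by the fingers.

```bash
cat >> h.py <<'E'
def wray(f,p,r,u,v,h):
    T=np.eye(4); T[:3,:3]=q(r).as_matrix(); T[:3,3]=p; C=T@f["T_tool_cam"]
    d=C[:3,:3]@np.array([(u-f["cx"])/f["fx"],-(v-f["cy"])/f["fy"],-1.]); o=C[:3,3]
    return o+d*(h-o[2])/d[2]
def totool(s,target): return (q(s["tool_rot"]).inv().apply(np.array(target)-s["tool_pos"])*10).round(3)
E
python3 - <<'E'
from h import *
f=dict(np.load("w1.npz")); hsv=cv2.cvtColor(f["img"],cv2.COLOR_BGR2HSV)
m=((hsv[...,1]<60)&(hsv[...,2]>100)).astype(np.uint8); k=np.zeros_like(m); k[60:290,270:365]=m[60:290,270:365]
n,_,st,ce=cv2.connectedComponentsWithStats(k)
s=manip.state()
for i in range(1,n):
    if st[i,4]>300:
        x,y,w,h=st[i,:4]; c=(x+w/2-.5,y+h/2-.5)
        P=wray(f,f["p"],f["r"],*c,.095); print(st[i],c,P.round(4),totool(s,P))
E
```

```text
[ 286   74   65   68 4259] (np.float64(318.0), np.float64(107.5)) [ 0.447  -0.1692  0.095 ] [0.772 0.009 1.361]
[ 289  191   59   58 2713] (np.float64(318.0), np.float64(219.5)) [ 0.4633 -0.2462  0.095 ] [-0.015  0.01   1.361]
```

```bash
(python3 -m jog '[-0.01,0.01,1,0,0,0,-0.01,0.01,1,0,0,0]'
python3 -m jog '[0,0,0.31,0,0,0,0,0,0.31,0,0,0,0,0,0.31,0,0,0,0,0,0.31,0,0,0]';
python3 -m jog '[0,0,0.03,0,0,0,0,0,0.06,0,0,0,0,0,0.08,0,0,0,0,0,0.08,0,0,0]')
```

```text
time: 3.78
tool_pos: [0.4626, -0.2448, 0.1291]
tool_rot: [-0.001, 0.63, 0.776, -0.0]
contact_force: [-0.4, -1.1, -0.1]
gripper_width: -0.001
grasp_force: 0.0
time: 4.28
tool_pos: [0.4645, -0.2471, 0.1024]
tool_rot: [0.002, 0.631, 0.776, 0.0]
contact_force: [0.2, -0.5, -0.3]
gripper_width: -0.001
grasp_force: 0.0
time: 4.78
tool_pos: [0.4639, -0.2471, 0.0934]
tool_rot: [0.0, 0.631, 0.776, -0.0]
contact_force: [-1.8, 1.0, 5.3]
gripper_width: 0.003
grasp_force: 2.6
```

Contact at about 5 N, so I continue about 5 mm further.

```bash
(python3 -m jog '[0,0,0.02,0,0,0,0,0,0.03,0,0,0,0,0,0.04,0,0,0,0,0,0.04,0,0,0]';python3 -m jog '[0,0,0.01,0,0,0,0,0,0.02,0,0,0,0,0,0.02,0,0,0]')
```

```text
time: 5.28
tool_pos: [0.464, -0.2472, 0.0897]
tool_rot: [0.001, 0.631, 0.776, -0.0]
contact_force: [-2.6, 1.8, 7.1]
gripper_width: -0.0
grasp_force: 3.5
time: 5.65
tool_pos: [0.464, -0.2472, 0.0878]
tool_rot: [0.001, 0.631, 0.776, -0.0]
contact_force: [-1.5, 0.9, 6.9]
gripper_width: 0.002
grasp_force: 3.6
```

```bash
(python3 -m jog '[0,0,0.01,0,0,0,0,0,0.01,0,0,0]'; python3 -m jog '[0,0,-1,0,0,0,0,0,-1,0,0,0,0,0,-1,0,0,0]';python3 -m jog '[0,0,-0.45,0,0,0,0,0,-0.45,0,0,0,0,0,-0.45,0,0,0,0,0,-0.45,0,0,0,0,0,-0.45,0,0,0,0,0,-0.45,0,0,0,0,0,-0.45,0,0,0,0,0,-0.45,0,0,0]' 85)
python3 - <<'E'
from h import *
s=manip.state(); f=manip.grab_frame("wrist"); cv2.imwrite("pics/w2.png",f["img"]); np.savez("w2.npz",**f,p=s["tool_pos"],r=s["tool_rot"]); print(s["tool_pos"])
f=manip.grab_frame("top"); P=cloud(f); print(P[245:268:4,412:436:4,2].round(3))
E
```

```text
time: 5.9
tool_pos: [0.464, -0.2472, 0.0868]
tool_rot: [0.001, 0.631, 0.776, -0.0]
contact_force: [-1.8, 0.8, 6.7]
gripper_width: -0.001
grasp_force: 3.6
time: 6.28
tool_pos: [0.4654, -0.2481, 0.1896]
tool_rot: [0.004, 0.631, 0.775, 0.0]
contact_force: [0.5, -0.7, -0.9]
gripper_width: 0.0
grasp_force: 0.0
time: 7.28
tool_pos: [0.4635, -0.2467, 0.2303]
tool_rot: [0.0, 0.631, 0.776, -0.0]
contact_force: [-0.9, 0.4, -0.2]
gripper_width: 0.995
grasp_force: 0.0
[ 0.46346542 -0.24667803  0.23030698]
[[0.557 0.56  0.559 0.558 0.139 0.138]
 [0.559 0.558 0.559 0.14  0.141 0.142]
 [0.558 0.559 0.141 0.14  0.141 0.141]
 [0.559 0.558 0.553 0.556 0.138 0.144]
 [0.557 0.549 0.552 0.557 0.558 0.134]
 [0.543 0.548 0.554 0.555 0.56  0.556]]
```

View pics/w2.png

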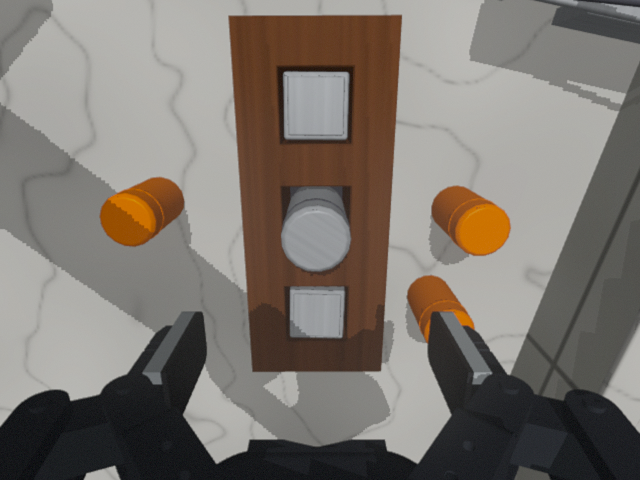

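The canister is up: its lid is at z≈0.14, centred near (316,238), and both tins are down.

```bash
python3 - <<'E'
from h import *
f=dict(np.load("w2.npz")); hsv=cv2.cvtColor(f["img"],cv2.COLOR_BGR2HSV)
g=cv2.cvtColor(f["img"],cv2.COLOR_BGR2GRAY)[180:290,260:370]
c=cv2.HoughCircles(cv2.medianBlur(g,3),cv2.HOUGH_GRADIENT,1.5,50,param1=100,param2=15,minRadius=28,maxRadius=38)
print(c); s=manip.state()
u,v=c[0,0,:2]+[260,180]; P=wray(f,f["p"],f["r"],u,v,.14); print(P,totool(s,[P[0],P[1],.1]))
E
```

```text
[[[54.75 54.75 35.5 ]]]
[ 0.46198499 -0.24442526  0.14      ] [ 0.026 -0.01   1.304]
```

```bash
(python3 -m jog '[0.01,-0.01,0.9,0,0,0,0.01,-0.01,0.9,0,0,0]'
python3 -m jog '[0,0,0.2,0,0,0,0,0,0.4,0,0,0,0,0,0.4,0,0,0,0,0,0.4,0,0,0]'
python3 -m jog '[0,0,0,0,0,0,0,0,0,0,0,0,0,0,0,0,0,0,0,0,0,0,0,0,0,0,0,0,0,0,0,0,0,0,0,0,0,0,0,0,0,0,0,0,0,0,0,0]' 30)
```

```text
time: 7.62
tool_pos: [0.4608, -0.2448, 0.137]
tool_rot: [-0.002, 0.631, 0.776, -0.0]
contact_force: [-0.4, 0.2, -0.2]
gripper_width: 0.995
grasp_force: 0.0
time: 8.12
tool_pos: [0.4631, -0.2465, 0.1016]
tool_rot: [0.001, 0.631, 0.776, 0.0]
contact_force: [-0.3, -0.4, 0.3]
gripper_width: 0.993
grasp_force: 0.0
time: 9.12
tool_pos: [0.4625, -0.2461, 0.1005]
tool_rot: [0.0, 0.631, 0.776, 0.0]
contact_force: [1.3, -1.1, 2.1]
gripper_width: 0.511
grasp_force: 60.5
```

```bash
(python3 -m jog '[0,0,-0.15,0,0,0,0,0,-0.4,0,0,0,0,0,-0.7,0,0,0,0,0,-0.7,0,0,0]'
python3 -m jog '[0,0,-0.3,0,0,0,0,0,-0.7,0,0,0.03,0,0,-0.7,0,0,0.06,0,0,-0.7,0,0,0.06,0,0,-0.7,0,0,0.06]'
python3 -m jog '[0.3,0.1,0,0,0,0,0.7,0.25,0,0,0,0,1,0.4,0,0,0,0]'
python3 -m jog '[0.5,0.2,0,0,0,0,1,0.4,0,0,0,0]'
python3 -m jog '[0.5,0.2,0,0,0,0,1,0.4,0,0,0,0]'
python3 -m jog '[0.4,0.1,0,0,0,0,0.75,0.3,0,0,0,0,0.9,0.36,0,0,0,0,0.9,0.36,0,0,0,0,0.9,0.36,0,0,0,0]')
python3 - <<'E'
from h import *
s=manip.state(); f=manip.grab_frame("wrist"); cv2.imwrite("pics/w3.png",f["img"]); np.savez("w3.npz",**f,p=s["tool_pos"],r=s["tool_rot"])
f=manip.grab_frame("scene"); cv2.imwrite("pics/s3.png",f["img"]);np.savez("s3.npz",**f)
print(s["tool_pos"],q(s["tool_rot"]).as_matrix().round(3),totool(s,[.62,.148,.24]))
E
```

```text
time: 9.62
tool_pos: [0.4635, -0.2467, 0.1732]
tool_rot: [0.002, 0.631, 0.776, 0.0]
contact_force: [0.4, 0.8, -0.6]
gripper_width: 0.514
grasp_force: 61.2
time: 10.25
tool_pos: [0.4615, -0.2453, 0.2382]
tool_rot: [-0.002, 0.701, 0.713, -0.0]
contact_force: [-0.9, 0.5, -1.4]
gripper_width: 0.507
grasp_force: 61.4
time: 10.62
tool_pos: [0.5003, -0.1438, 0.2388]
tool_rot: [-0.001, 0.701, 0.713, -0.0]
contact_force: [0.6, -0.1, -1.7]
gripper_width: 0.51
grasp_force: 61.4
time: 10.88
tool_pos: [0.5389, -0.0432, 0.239]
tool_rot: [-0.001, 0.701, 0.713, -0.001]
contact_force: [-0.0, 0.3, -1.3]
gripper_width: 0.509
grasp_force: 61.4
time: 11.12
tool_pos: [0.5773, 0.0577, 0.2389]
tool_rot: [-0.001, 0.701, 0.713, -0.001]
contact_force: [-0.0, -1.0, -1.2]
gripper_width: 0.513
grasp_force: 61.4
time: 11.75
tool_pos: [0.6117, 0.1454, 0.2399]
tool_rot: [-0.0, 0.702, 0.712, -0.001]
contact_force: [0.1, 0.2, -1.1]
gripper_width: 0.511
grasp_force: 61.6
[0.61165054 0.14543211 0.23987746] [[-0.015  1.    -0.001]
 [ 1.     0.015 -0.001]
 [-0.001 -0.001 -1.   ]] [ 0.024  0.084 -0.001]
```

View pics/w3.png

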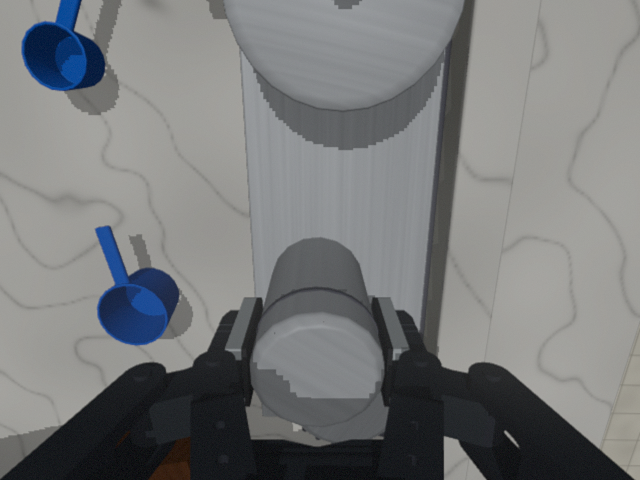

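View pics/s3.png

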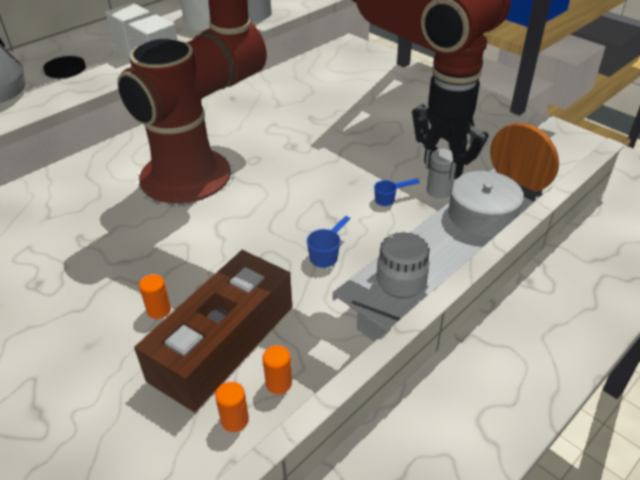

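The canister is held upright over the flap (wrist view: lid at (318,365), dabba at the top of the frame). The scene view shows its well empty and both tins down. Lowering now.

```bash
(python3 -m jog '[0.02,0.08,0.4,0,0,0,0.02,0.08,0.8,0,0,0,0.02,0.08,1,0,0,0,0.02,0.08,1,0,0,0]'
python3 -m jog '[0,0,0.15,0,0,0,0,0,0.27,0,0,0,0,0,0.27,0,0,0,0,0,0.27,0,0,0,0,0,0.27,0,0,0]'
python3 -m jog '[0,0,0.02,0,0,0,0,0,0.04,0,0,0,0,0,0.05,0,0,0,0,0,0.05,0,0,0]')
```

```text
time: 12.35
tool_pos: [0.6189, 0.148, 0.1386]
tool_rot: [-0.001, 0.702, 0.712, -0.001]
contact_force: [-0.9, 0.2, -1.2]
gripper_width: 0.514
grasp_force: 61.6
time: 12.98
tool_pos: [0.6205, 0.1488, 0.114]
tool_rot: [0.0, 0.701, 0.713, 0.0]
contact_force: [-0.2, 0.2, -2.1]
gripper_width: 0.512
grasp_force: 61.6
time: 13.48
tool_pos: [0.6199, 0.1486, 0.108]
tool_rot: [-0.0, 0.702, 0.713, -0.0]
contact_force: [0.1, 0.5, -1.5]
gripper_width: 0.512
grasp_force: 61.6
```

```bash
(python3 -m jog '[0,0,0.01,0,0,0,0,0,0.01,0,0,0,0,0,0.01,0,0,0]'
python3 -m jog '[0,0,0.01,0,0,0,0,0,0.01,0,0,0,0,0,0.01,0,0,0]'
python3 -m jog '[0,0,0.01,0,0,0,0,0,0.01,0,0,0,0,0,0.01,0,0,0]') | grep -E "pos|contact"
```

```text
tool_pos: [0.6201, 0.1486, 0.1073]
contact_force: [-0.0, 0.6, -1.9]
tool_pos: [0.6202, 0.1487, 0.1066]
contact_force: [-0.0, 0.8, 0.1]
tool_pos: [0.6203, 0.1488, 0.1065]
contact_force: [-3.0, -0.5, 5.2]
```

Contact with the flap. I release and then lift away.

```bash
(python3 -m jog '[0,0,0,0,0,0,0,0,0,0,0,0,0,0,0,0,0,0,0,0,0,0,0,0,0,0,0,0,0,0,0,0,0,0,0,0,0,0,0,0,0,0]' 85
python3 -m jog '[0,0,-0.1,0,0,0,0,0,-0.3,0,0,0,0,0,-0.6,0,0,0,0,0,-1,0,0,0,0,0,-1,0,0,0]'
python3 -m jog '[0,0,-0.6,0,0,0,0,0,-1,0,0,0,0,0,-1,0,0,0,0,0,-1,0,0,0,0,0,-1,0,0,0]') | grep -vE "rot"
python3 - <<'E'
from h import *
s=manip.state(); f=manip.grab_frame("wrist"); cv2.imwrite("pics/w4.png",f["img"]); np.savez("w4.npz",**f,p=s["tool_pos"],r=s["tool_rot"])
f=manip.grab_frame("scene"); cv2.imwrite("pics/s4.png",cv2.resize(f["img"][120:340,280:600],None,fx=2,fy=2))
P=cloud(f); o=dict(np.load("scene0.npz")); d=cv2.absdiff(f["img"],o["img"]).max(2)
for n,(x0,y0,x1,y1) in dict(pot=(372,230,432,300),cup1=(300,212,355,270),cup2=(370,172,420,208),dabba=(470,168,530,240)).items(): print(n,(d[y0:y1,x0:x1]>40).mean())
E
```

```text
time: 15.48
tool_pos: [0.62, 0.1487, 0.1053]
contact_force: [0.8, -0.1, -0.2]
gripper_width: 0.995
grasp_force: 0.0
time: 16.1
tool_pos: [0.6231, 0.149, 0.2125]
contact_force: [0.6, 0.2, -0.4]
gripper_width: 0.998
grasp_force: 0.0
time: 16.73
tool_pos: [0.6192, 0.1485, 0.3029]
contact_force: [0.0, -0.4, -1.1]
gripper_width: 0.996
grasp_force: 0.0
pot 0.22976190476190475
cup1 0.0
cup2 0.0
dabba 0.0
```

View pics/w4.png

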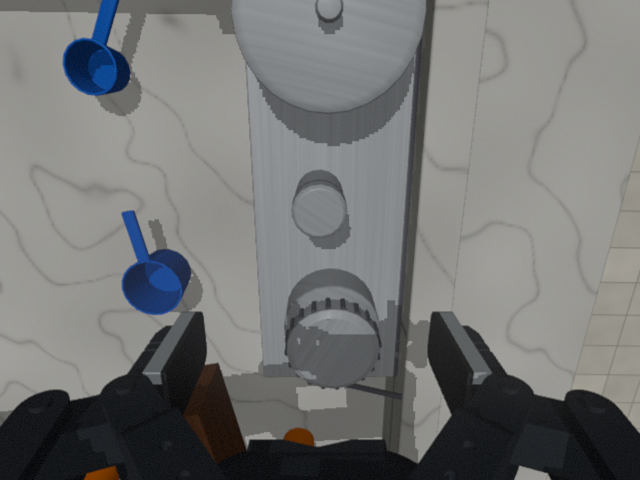

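View pics/s4.png

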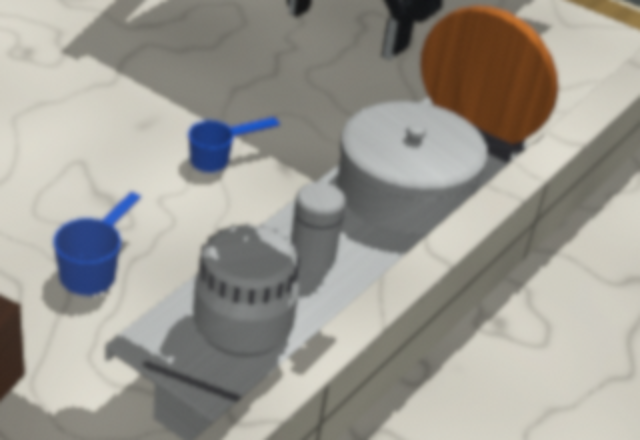

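The canister stands upright in the gap (wrist lid at (320,208)), clear of the dabba and the pot. The pixel change on the pot is only the arm's shadow.

```bash
python3 -c "from plant import manip;print(manip.job_done())"
```

```text
the job is handed in; nothing more can be done
None
```

The canister was pressed, sprang up, was lifted out and set upright on the flap between the dabba and the ghee pot, touching neither; the job is handed in at about 17 s, but no verdict came back.

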